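# Glue-up of a tin pyramid under a sprung hold-down

## Robot

A 6-joint arm with a two-finger parallel gripper is mounted at the origin on the work surface. World frame = base frame: x ahead of the robot, y to its left, z up, the work surface at z = 0. Lengths are in m, angles in degrees, forces in N, time in s.
With the tool pointing down it reaches from about 0.325 to 0.85 m from the base axis. Payload 4.4 kg.
Tool frame: the origin (TCP) lies on the front face of the gripper's body, between the roots of the fingers; the fingertips stand 97 mm ahead of it and the grasp point (between the pads) lies 78 mm ahead of it (r.grip_point_offset is the distance from the TCP to the grasp point, in m); y points along the fingers, z is the direction in which the jaws open and shut, and the axes are right-handed (so a half turn about y gives the same grasp; the last joint's range is limited). The gripper opens to 94 mm and grips with 3 to 60 N. Pads are 16 mm wide; open, the fingers measure 119 mm over their backs; the gripper's body (75 mm by 177 mm) begins 78 mm behind the grasp point.
Start: joints at [65.976, 11.837, 88.321, -0, 79.842, -8.623], TCP at [0.153, 0.554, 0.303] pointing down, gripper open.
Joint ranges: [-156.59, 156.59], [-49.26, 127.26], [12.9, 141.05], [-63.56, 243.56], [4.71, 150.69], [-161.64, 161.64]. Speed limits (degrees/s): [159.86, 159.86, 180, 180, 180, 180].

## Interface

Orientations are given as [roll, pitch, yaw] about the fixed x, y, z axes, in that order (R = Rz(yaw) Ry(pitch) Rx(roll)).
In Python, from station import r, imaging, ticket gives the robot as it stands.
- The arm moves only by the shell command python3 -m pendant 'ROWS' [FORCE]. ROWS is JSON, a list that holds one entry, the list of rows, each a list of 5 numbers: the shift along the tool's x, y, z in m, then the turn about the tool's y in degrees, then the gripper's target within -1 to 1 (fully open at 1, half-way at 0, shut at -1). In form: [[[x, y, z, twist, fingers], ...]]. A call has 1 to 20 rows; each row shifts and turns the commanded pose from where the row before left it, along the tool's axes as they then stand; what a row does not reach is not made up. A row lasts 1/10 s, in which the tool goes at most 50 mm and 8.59 degrees, less where a joint would pass 70% of its speed; a pose out of reach is approached as far as the arm can. A call is refused whole if a number of a shift passes 0.05 or a number of a turn 8.59, either way. A call with a gripper value outside its range is refused whole. The fingers move at their own pace and stop on an object; FORCE is the grip in N (left out, the last holds). Time passes only in rows, so rows that do not move let the fingers close. It gives the time, the measured TCP pose, the force and the opening at its end, in the units of the state.
- r.get_obs(): the state, without advancing time (a new reading comes with each control period).
- imaging.grab_frame(name): name is "scene" or "top" or "wrist"; returns a dict with "image" (384x512x3 uint8, red, green, blue), "fx", "fy", "cx", "cy" (pixels), "k1" (the pictures are not rectified: a ray, as slopes to the right and down, at radius r is drawn at 1 + k1 r^2 times it, then the intrinsics apply), "origin" and "rotation" of the camera in the world. Camera axes: x right, y up, looking along -z (the intrinsics and any distortion apply to the point x, -y, -z); pixel columns grow to the right and rows downward; lengths in m; the calibration is good to about 2 mm. A picture is of the moment at which its call begins. There is no depth.
- ticket.close_job(): hands the job in, once; it reports no verdict.
The state is a dict: "time": time; "joint_pos": joint angles; "qvel": joint speeds; "joint_torque": joint torques, N m; "tool_pos": TCP position; "tool_rot": TCP orientation; "contact_force": force on the tool from outside, world axes, zero at the start; "moment": the same for the moment, N m; "gripper_width": finger opening in m.
Only numpy, scipy, OpenCV 4.12 (cv2) and the standard library are available. Lean on these libraries where they do the work, as an engineer would, in place of code of your own. Each camera call takes 0.05 s, during which the arm holds its last target. There are 200 camera calls.

## Task

Two tins lie side by side in the wooden gluing jig: take the lying tin of the same thickness from its wooden rest (not the slimmer one), lower it gently lengthwise into the gap on top of them so the three make a pyramid, and let it go. Then swing the jig's sprung hold-down arm over by its ball knob until the arm lies level and its sprung foot, bearing on the top tin, is pushed about half-way in; the glue is setting, so finish while still holding the arm down there, because it springs up if released. Do not shove the other things on the bench about.

Things in the scene. Friction and masses are not known exactly. Their poses are not given: they have to be found in the camera images.
- tin_center (a point): Centre of the loose tin to be placed: a plain closed aluminium cylinder, 44 mm in diameter, 60 mm long, about 120 g, lying on its side. Its own x axis runs along the cylinder. It starts in a low wooden rest, left or right of the jig, its centre 26 mm above the bench (floor 4 mm thick, two ridges 12 mm high that stay within the tin's width).
- bed_left_center (a point): Centre of one of the two tins lying in the jig, the one on the jig's +y side: same size as the tin to be placed, its axis along the jig's x, centre 28 mm above the bench. It is loose but held by the tray's cheeks and low end lips.
- bed_right_center (a point): Centre of the other tin lying in the jig, on its -y side, touching or within 1 mm of its neighbour; otherwise the same.
- jig: Gluing jig, fixed to the bench. Origin on the bench under the middle of its pair of tins; z up, x along the tins towards the hinge of the hold-down, y across. Plywood base x -75 to 150 mm, 135 mm wide, 6 mm thick; cheeks along the pair reach 32 mm above the bench, y 44.5 to 52.5 mm each side; end lips at x +-34 mm reach 12 mm.
- saddle (a point): Fixed point of the jig where the centre of the third tin belongs: midway over the two tins, jig x 0, y 0, 66 mm above the bench. The tin's axis must lie along the jig's x.
- hinge (a point): Middle of the hold-down's hinge axis, which runs along the jig's y: jig x 105, y 0, 112 mm above the bench, between two steel posts 124 mm high and 40 mm wide in all. The arm is a steel bar 12 x 16 mm.
- foot_face (a point): Middle of the round rubber foot's face, 26 mm in diameter, on the arm 105 mm from the hinge and 30 mm off the bar's middle line when fully out. It looks to the jig's -x while the arm stands up, and down onto the saddled tin when the arm is level.
- knob_center (a point): Centre of the black ball knob, 30 mm in diameter, at the end of the arm, 190 mm from the hinge axis. Arm up: right above the hinge, 302 mm over the bench. Arm level: at jig x -85 mm, 112 mm over the bench. Pinched across the jig's y, the ball turns between the fingers as the arm swings.
- holddown (a joint): Angle of the hold-down arm, rad: 0 standing straight up (where its spring returns it), growing as the knob is pulled towards -x of the jig and down, 1.571 level, end stop 1.72. Spring torque about 0.35 Nm per rad plus 0.1 Nm; with the foot half in, about 6 N down at the knob holds it level.
- foot (a joint): How far the sprung foot is pushed into the arm, m: 0 fully out, 0.012 fully in; 2 N to start it and 1 N more per mm. With the tin properly saddled it touches at about 0.06 rad before level, and is half in (0.006) when the arm is level.
- slim_center (a point): Bystander: centre of a slimmer aluminium tin, 32 mm in diameter, 60 mm long, lying in another wooden rest on the other side of the jig; not to be used.
- paint_jar: Bystander: jar 42 mm in diameter, 50 mm high, origin under its centre.
- glue: Bystander: glue bottle 48 mm in diameter, 110 mm high, origin under its centre.
- screwdriver: Bystander: screwdriver 150 mm long, lying along its x.
- dish: Bystander: small dish 70 mm across, 22 mm high, origin under its centre.
- spool: Bystander: wooden spool 32 mm across, 32 mm high, origin under its centre.
Mind the look-alikes: they are no part of the job. Leave any pink or red look-alike of the part that bears tin_center alone.

How it is judged:
By the outcome, as a careful person would: the job done as asked, in the order asked, and still so for the second after the job is handed in, while the arm keeps its last pose, push and grip.
It also fails if it takes over 64 s, if anything falls off the work surface, if the arm or the gripper's body presses on something with over 40 N, if the wrist force passes 120 N, or if a joint passes its speed limit or range.

## Working session

There is one attempt and no reset: what is moved stays moved. The work goes in short steps, Python scripts to look and compute and a shell command to move; the robot and the scene stay as the last step left them, time stands still between calls to the robot, and variables do not carry over. Pictures are saved under pics/ and viewed, on a budget of 10 in all, crops included, one or two more only if the job needs it, and the job is handed in when it is done.

```bash
mkdir -p pics
cat > h.py <<'E'
import numpy as np, cv2
from station import r, imaging, ticket
def grab(n, fn=None):
    f=imaging.grab_frame(n)
    if fn: cv2.imwrite('pics/'+fn+'.png', f['image'][:,:,::-1])
    return f
def K(f): return np.array([[f['fx'],0,f['cx']],[0,f['fy'],f['cy']],[0,0,1.]])
def ray(f,u,v):
    d=np.array([(u-f['cx'])/f['fx'],(v-f['cy'])/f['fy']]); s=d.copy()
    for _ in range(20): s=d/(1+f['k1']*(s@s))
    return np.array(f['origin']), np.array(f['rotation'])@np.array([s[0],-s[1],-1.])
def onz(f,u,v,z):
    o,d=ray(f,u,v); return o+d*(z-o[2])/d[2]
def proj(f,p):
    c=np.array(f['rotation']).T@(np.array(p)-np.array(f['origin']))
    s=np.array([c[0],-c[1]])/-c[2]; s=s*(1+f['k1']*(s@s))
    return np.array([f['cx']+f['fx']*s[0], f['cy']+f['fy']*s[1]])
def tri(f1,p1,f2,p2):
    o1,d1=ray(f1,*p1);o2,d2=ray(f2,*p2)
    t=np.linalg.lstsq(np.c_[d1,-d2],o2-o1,rcond=None)[0]
    a,b=o1+d1*t[0],o2+d2*t[1]; return (a+b)/2,np.linalg.norm(a-b)
E
python3 - <<'E'
from h import *
import pickle
fs={n:grab(n) for n in('top','scene')}
pickle.dump(fs,open('f0.pkl','wb'))
for n,f in fs.items():
    cv2.imwrite(f'pics/{n}0.png',cv2.resize(f['image'][:,:,::-1],(800,600),interpolation=cv2.INTER_CUBIC))
    print(n,f['origin'],np.round(f['rotation'],3).tolist(),f['fx'],f['k1'],f['cx'],f['cy'])
o=r.get_obs(); print(o)
E
```

```text
top [ 0.29128811 -0.02838147  1.42671566] [11.806, -0.053, -91.143] 426.92658591409264 -0.01311455491488614 261.0772847149187 194.90885216075375
scene [ 1.20003999 -0.69848939  1.07851355] [46.575, -0.873, 46.479] 477.01292190472236 -0.11563126977849163 257.6137794884506 192.3965136308832
{'time': 0.1, 'joint_pos': array([ 6.59751947e+01,  1.18783984e+01,  8.83939248e+01,  1.45268739e-03,
        7.98428488e+01, -8.62171467e+00]), 'qvel': array([-0.007938  , -0.14262809, -0.1542966 ,  0.03861794,  0.20449338,
       -0.01319994]), 'joint_torque': array([-4.52148997e-04, -3.71865463e+01, -2.82291770e+01,  6.99751801e-02,
        3.11165862e-02, -4.99043836e-05]), 'tool_pos': array([0.15250277, 0.553868  , 0.30163859]), 'tool_rot': array([-9.01136563e+01,  1.86786845e-02, -1.54033668e+01]), 'contact_force': array([-0.12793872,  0.04683977,  0.39501759]), 'moment': array([ 0.01094773, -0.02579363,  0.01964807]), 'gripper_width': 0.0942180161849066}
```

```bash
sed -i 's/^def grab/from scipy.spatial.transform import Rotation\ndef RM(f): return Rotation.from_euler("xyz",f["rotation"],degrees=True).as_matrix()\ndef grab/; s/np.array(f\[.rotation.\])/RM(f)/g' h.py; grep -n RM h.py
```

```text
4:def RM(f): return Rotation.from_euler("xyz",f["rotation"],degrees=True).as_matrix()
13:    return np.array(f['origin']), RM(f)@np.array([s[0],-s[1],-1.])
17:    c=RM(f).T@(np.array(p)-np.array(f['origin']))
```

View pics/top0.png

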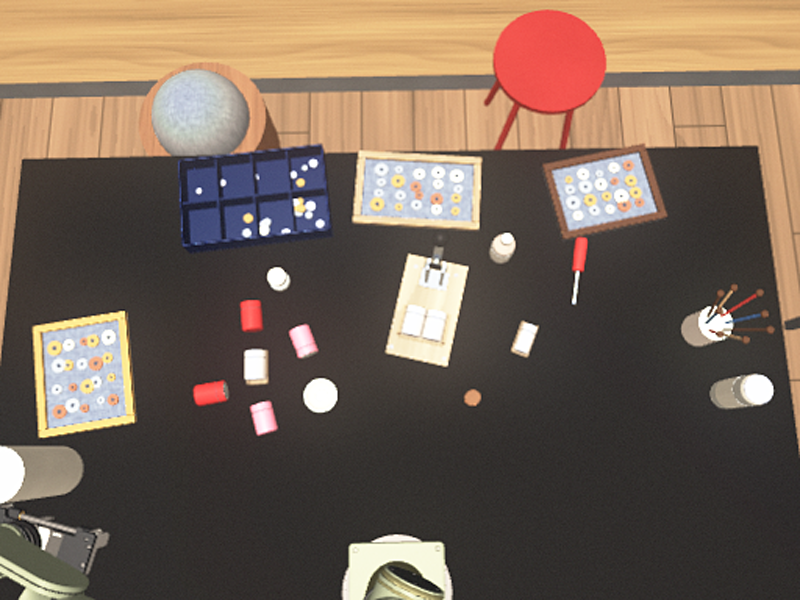

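View pics/scene0.png

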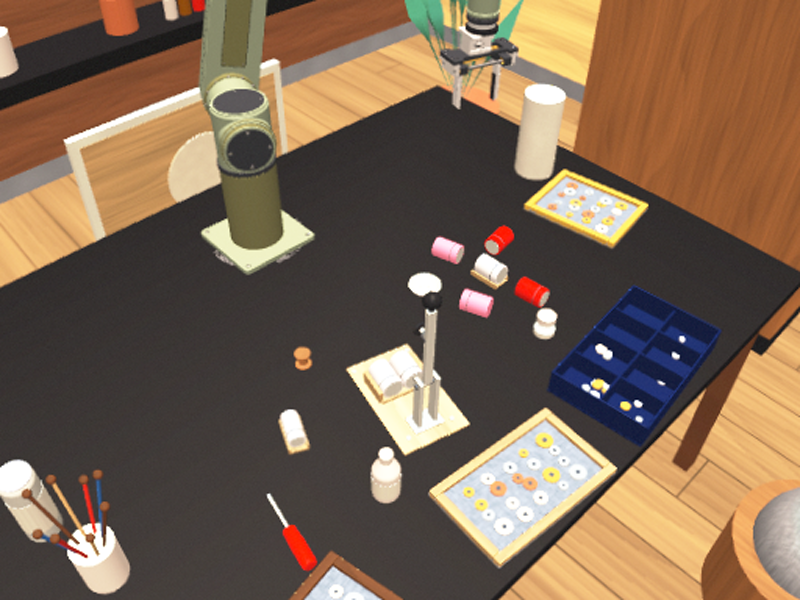

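The top view shows two lying metal tins in wooden rests, at (256,366) and (525,338) in the 800x600 image. The jig is at about (428,310), with bed tins at (413,321) and (435,325), and its knob sits near (440,240). Red and pink look-alikes surround the left rest. The left tin looks thicker, so I'll measure both and confirm in a crop.

Run:
```python
from h import *
import pickle
fs=pickle.load(open('f0.pkl','rb')); f=fs['top']; im=f['image']
s=.64
hsv=cv2.cvtColor(im,cv2.COLOR_RGB2HSV)
m=((hsv[...,2]>150)&(hsv[...,1]<35)).astype(np.uint8)
n,l,st,ce=cv2.connectedComponentsWithStats(m)
for i in range(1,n):
    x,y,w,h,a=st[i]
    if 40<a<2000 and 110<y<280 and 100<x<360:
        c=cv2.minAreaRect(np.argwhere(l==i)[:,::-1].astype(np.float32))
        b=np.array([onz(f,*p,.028)[:2] for p in cv2.boxPoints(c)])
        print(ce[i].round(1),a,'ctr',onz(f,*c[0],.028).round(4),'sides',np.linalg.norm(b[1]-b[0]).round(4),np.linalg.norm(b[2]-b[1]).round(4),'box',b.round(3).tolist())
def crop(u,v,r=40): 
    u=int(u*s);v=int(v*s); return cv2.resize(im[v-r:v+r,u-r:u+r,::-1],(400,400),interpolation=cv2.INTER_CUBIC)
cv2.imwrite('pics/crop1.png',np.hstack([crop(256,366,28),crop(525,338,28)]))
# jig board
b=cv2.inRange(hsv,(12,50,140),(30,150,255))
n,l,st,ce=cv2.connectedComponentsWithStats(b)
for i in range(1,n):
    x,y,w,h,a=st[i]
    if a>60 and 140<y<260 and 100<x<360:
        q=np.argwhere(l==i)[:,::-1].astype(np.float32)
        c=cv2.minAreaRect(q); B=np.array([onz(f,*p,.006)[:2] for p in cv2.boxPoints(c)])
        print('wood',ce[i].round(1),a,B.round(4).tolist(),np.linalg.norm(B[1]-B[0]).round(4),np.linalg.norm(B[2]-B[1]).round(4))
```

```text
[198.  133.5] 53 ctr [0.8026 0.1779 0.028 ] sides 0.0208 0.0364 box [[0.821, 0.188], [0.821, 0.168], [0.784, 0.167], [0.785, 0.188]]
[169.1 144.9] 65 ctr [0.7648 0.2753 0.028 ] sides 0.036 0.0241 box [[0.747, 0.287], [0.783, 0.288], [0.783, 0.264], [0.747, 0.263]]
[322.2 155.6] 116 ctr [ 0.7155 -0.2484  0.028 ] sides 0.0452 0.0409 box [[0.719, -0.219], [0.746, -0.255], [0.712, -0.278], [0.685, -0.242]]
[275.8 193.2] 1420 ctr [ 0.5741 -0.0769  0.028 ] sides 0.2205 0.1323 box [[0.485, 0.012], [0.699, -0.04], [0.666, -0.168], [0.453, -0.112]]
[177.5 178.1] 162 ctr [0.6466 0.2463 0.028 ] sides 0.0429 0.0521 box [[0.65, 0.279], [0.681, 0.25], [0.643, 0.213], [0.613, 0.243]]
[336.1 215.7] 166 ctr [ 0.5087 -0.283   0.028 ] sides 0.0635 0.0293 box [[0.485, -0.257], [0.544, -0.282], [0.532, -0.309], [0.474, -0.284]]
[192.6 217.8] 114 ctr [0.5091 0.1922 0.028 ] sides 0.0229 0.0651 box [[0.537, 0.214], [0.544, 0.192], [0.482, 0.171], [0.475, 0.193]]
[272.  224.6] 46 ctr [ 0.4815 -0.069   0.028 ] sides 0.0338 0.0179 box [[0.466, -0.058], [0.499, -0.062], [0.497, -0.08], [0.464, -0.076]]
[162.5 2
[... 352 characters left out ...]
.268], [0.325, 0.256], [0.321, 0.28]]
wood [258.7 180.2] 78 [[0.5446, 0.0059], [0.7065, -0.0365], [0.6949, -0.0777], [0.5335, -0.0345]] 0.1673 0.0428
wood [268.3 207.4] 234 [[0.5174, -0.0046], [0.6388, -0.0306], [0.6147, -0.1371], [0.4941, -0.1094]] 0.1241 0.1093
wood [331.8 218.1] 62 [[0.4818, -0.2515], [0.5509, -0.2781], [0.5374, -0.315], [0.4686, -0.2881]] 0.074 0.0392
wood [261.5 226.1] 70 [[0.4962, 0.0306], [0.5375, 0.0036], [0.4566, -0.1162], [0.4163, -0.0889]] 0.0492 0.1446
wood [166.5 239.6] 72 [[0.4288, 0.3155], [0.4945, 0.2717], [0.4708, 0.2377], [0.4055, 0.2816]] 0.079 0.0414
wood [302.1 254.1] 84 [[0.3848, -0.1453], [0.4073, -0.1694], [0.3855, -0.19], [0.3631, -0.166]] 0.033 0.03
```

View pics/crop1.png

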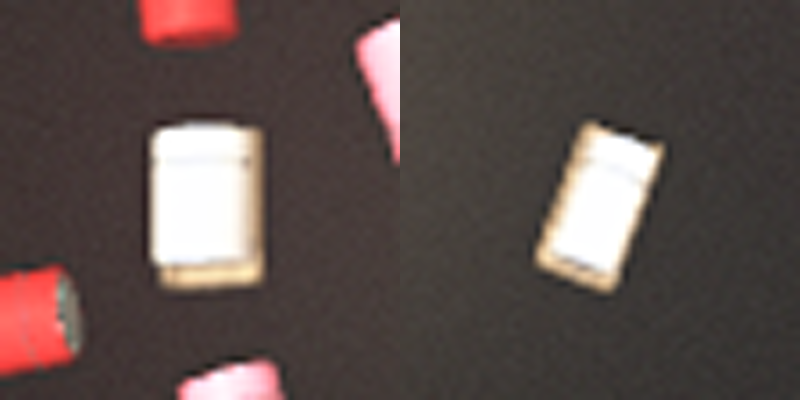

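Left tin (256,366) measures about 40 x 63 mm in view, and the right one (525,338) about 29 x 63 mm. The left is therefore the 44 mm tin in its rest, and the red and pink ones around it are look-alikes. I'll go above it.

```bash
python3 -m pendant '[[[0,0,0,-8.2,0.4],[0,0,0,-8.2,0.4],[0.031,0,-0.026,0,0.4],[0.031,0,-0.026,0,0.4],[0.031,0,-0.026,0,0.4],[0.031,0,-0.026,0,0.4],[0.031,0,-0.026,0,0.4],[0.031,0,-0.026,0,0.4],[0.031,0,-0.026,0,0.4],[0.031,0,-0.026,0,0.4],[0.031,0,-0.026,0,0.4],[0.031,0,-0.026,0,0.4],[0,0,0,0,0.4],[0,0,0,0,0.4]]]'
python3 - <<'E'
from h import *
import pickle
f=grab('wrist','w1'); pickle.dump(f,open('w1.pkl','wb')); print(f['origin'],f['rotation'],f['fx'],f['k1'])
E
```

```text
time: 1.5
tool_pos: [0.4674, 0.2991, 0.302]
tool_rot: [-90.0, 0.1, 0.9]
contact_force: [-1.1, 0.7, -0.7]
gripper_width: 0.0657
[0.38877538 0.2980564  0.38545586] [-1.53499999e+01 -8.42591125e-02  9.09072999e+01] 312.75069540617403 -0.04475373776200105
```

View pics/w1.png

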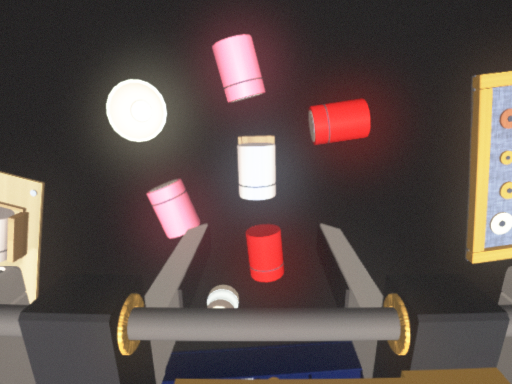

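The wrist view shows the metal tin at (256,168) with its rest peeking out at (256,140). A red look-alike is close by at (265,252), pink ones are at (174,208) and (239,68), and another red one is at (339,121).

Run:
```python
from h import *
import pickle
f=pickle.load(open('w1.pkl','rb'));hsv=cv2.cvtColor(f['image'],cv2.COLOR_RGB2HSV)
m=((hsv[...,2]>110)&(hsv[...,1]<40)).astype(np.uint8); m[:120]=0;m[215:]=0;m[:,:220]=0;m[:,295:]=0
ys,xs=np.nonzero(m);print(xs.min(),xs.max(),ys.min(),ys.max())
for v in range(ys.min(),ys.max()+1,6):
    c=xs[ys==v]; print(v,c.min(),c.max(),onz(f,(c.min()+c.max())/2,v,.036).round(4))
for v in (143,148,ys.max()):print(v,'top z.048',onz(f,257,v,.048).round(4),'mid',onz(f,257,v,.026).round(4))
t=pickle.load(open('f0.pkl','rb'))['top']
print('top cam ctr',onz(t,162.5,232.7,.034))
# red neighbour and pink points
for u,v in[(247,235),(283,270),(247,270),(198,226),(187,182),(310,125)]:print((u,v),onz(f,u,v,.03).round(3))
```

```text
237 276 143 200
143 248 270 [0.426  0.2943 0.036 ]
149 237 275 [0.4327 0.291  0.036 ]
155 237 275 [0.4394 0.2911 0.036 ]
161 237 275 [0.4462 0.2912 0.036 ]
167 237 275 [0.4531 0.2912 0.036 ]
173 238 275 [0.46   0.2919 0.036 ]
179 238 275 [0.467 0.292 0.036]
185 238 275 [0.474 0.292 0.036]
191 238 275 [0.4812 0.2921 0.036 ]
197 240 273 [0.4884 0.2922 0.036 ]
143 top z.048 [0.4248 0.2923 0.048 ] mid [0.4271 0.2919 0.026 ]
148 top z.048 [0.4301 0.2924 0.048 ] mid [0.4328 0.292  0.026 ]
200 top z.048 [0.4884 0.293  0.048 ] mid [0.4949 0.2926 0.026 ]
top cam ctr [0.46230366 0.28972292 0.034     ]
(247, 235) [0.539 0.281 0.03 ]
(283, 270) [0.586 0.327 0.03 ]
(247, 270) [0.586 0.281 0.03 ]
(198, 226) [0.528 0.221 0.03 ]
(187, 182) [0.473 0.211 0.03 ]
(310, 125) [0.406 0.351 0.03 ]
```

```bash
python3 -m pendant '[[[-0.008,0,-0.007,0,0.4],[0,0.03,0,0,0.4],[0,0.03,0,0,0.4],[0,0.03,0,0,0.4],[0,0.03,0,0,0.4],[0,0.025,0,0,0.4],[0,0.02,0,0,0.4],[0,0.015,0,0,0.4],[0,0.01,0,0,0.4],[0,0,0,0,0.4],[0,0,0,0,0.4]]]' 15
python3 -m pendant '[[[0,0,0,0,-0.1],[0,0,0,0,-0.2],[0,0,0,0,-0.3],[0,0,0,0,-0.3],[0,0,0,0,-0.3]]]'
```

```text
time: 2.65
tool_pos: [0.4596, 0.293, 0.1133]
tool_rot: [-90.0, -0.1, 1.0]
contact_force: [-0.4, 0.5, 0.1]
gripper_width: 0.0657
time: 3.15
tool_pos: [0.4598, 0.292, 0.1134]
tool_rot: [-90.1, -0.0, 1.0]
contact_force: [-0.3, -4.6, 6.4]
gripper_width: 0.0435
```

```bash
python3 -m pendant '[[[0,-0.005,0,0,-0.3],[0,-0.015,0,0,-0.3],[0,-0.03,0,0,-0.3],[0,-0.035,0,0,-0.3],[0,-0.035,0,0,-0.3],[0,-0.035,0,0,-0.3],[0,-0.035,0,5,-0.3],[0,0,0,5,-0.3],[0,0,0,5,-0.3],[0.019,0,-0.025,0,-0.3],[0.019,0,-0.025,0,-0.3],[0.019,0,-0.025,0,-0.3],[0.019,0,-0.025,0,-0.3],[0.019,0,-0.025,0,-0.3],[0.019,0,-0.025,0,-0.3],[0.019,0,-0.025,0,-0.3],[0.019,0,-0.025,0,-0.3],[0,0,0,0,-0.3],[0,0,0,0,-0.3]]]'
python3 - <<'E'
from h import *
import pickle
f=grab('wrist','w2'); t=grab('top');s=grab('scene');pickle.dump((f,t,s),open('w2.pkl','wb')); print(f['origin'],f['rotation'])
E
```

```text
time: 5.05
tool_pos: [0.5583, 0.0618, 0.303]
tool_rot: [-89.9, 0.0, -14.1]
contact_force: [-0.5, 0.2, -2.1]
gripper_width: 0.0436
[0.48193396 0.08076899 0.38639425] [-15.40677966  -0.14538337  75.95266949]
```

View pics/w2.png

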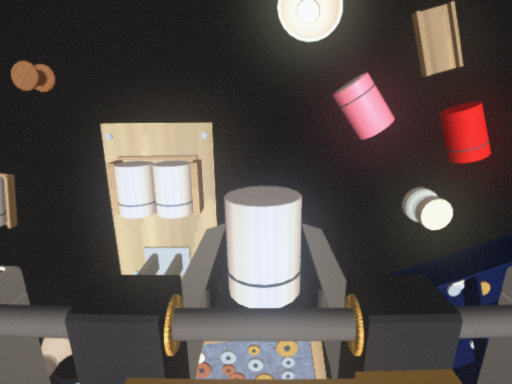

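Wrist view: the held tin at (263,247) sits straight in the fingers. The jig board's corners are at (102,124) and (213,123), and the bed tins are at (136,190) and (173,190). Next I'll fit the board's edges and the seam between the tins.

Run:
```python
from h import *
import pickle
f,t,s=pickle.load(open('w2.pkl','rb'));im=f['image'].astype(int);V=im.max(2)
B=lambda row_or_col,lo,hi:lo+np.argmax(row_or_col[lo:hi]>100)
top=[(u,B(V[:,u],100,150)) for u in range(112,205,4)]
left=[(B(V[v],80,140),v) for v in range(130,200,4)]
right=[(250-np.argmax(V[v][250:195:-1]>100),v) for v in range(130,180,4)]
P={k:np.array([onz(f,u,v,.006)[:2] for u,v in q]) for k,q in dict(top=top,left=left,right=right).items()}
L={}
for k,p in P.items():
    c=p.mean(0);d=np.linalg.svd(p-c)[2][0]; L[k]=(c,d); print(k,c.round(4),'yaw',np.degrees(np.arctan2(d[1],d[0])).round(2),'res',np.abs((p-c)@[-d[1],d[0]]).max().round(4))
def X(a,b):
    (c,d),(e,g)=L[a],L[b];t=np.linalg.solve(np.c_[d,-g],e-c);return c+d*t[0]
a,b=X('top','left'),X('top','right');print('corners',a.round(4),b.round(4),np.linalg.norm(a-b).round(4))
y=(b-a)/np.linalg.norm(b-a);x=np.array([y[1],-y[0]]);O=(a+b)/2+.075*x
print('yaw',np.degrees(np.arctan2(x[1],x[0])),'O',O)
# tins
hsv=cv2.cvtColor(f['image'],cv2.COLOR_RGB2HSV)
print('seam row V', V[190,108:200].tolist())
print('col136',V[155:225,136].tolist());print('col173',V[155:225,173].tolist())
for u,v in[(155,175),(155,205)]:
    p=onz(f,u,v,.04)[:2]-O;print('seam jig',(p@x).round(4),(p@y).round(4))
for u in(136,173):
    for v,z in((217,.05),(163,.05)):
        p=onz(f,u,v,z)[:2]-O;print('end',(u,v),(p@x).round(4),(p@y).round(4))
# held tin
for v in(205,270):
  c=np.nonzero(V[v,200:330]>150)[0]+200;print('held',v,c.min(),c.max())
```

```text
top [ 0.4674 -0.0445] yaw 76.27 res 0.0006
left [ 0.4989 -0.1252] yaw -14.14 res 0.0007
right [0.52  0.009] yaw -13.41 res 0.0006
corners [ 0.4507 -0.1131] [0.4827 0.0179] 0.1348
yaw -13.733138443801355 O [ 0.53951596 -0.06541229]
seam row V [103, 172, 219, 218, 221, 219, 220, 219, 215, 226, 232, 232, 236, 241, 243, 246, 246, 245, 246, 249, 249, 249, 250, 251, 251, 249, 248, 248, 248, 248, 248, 245, 244, 240, 236, 237, 237, 233, 230, 225, 224, 219, 211, 201, 187, 171, 191, 222, 232, 233, 235, 238, 242, 244, 247, 247, 247, 248, 248, 250, 249, 250, 250, 251, 250, 248, 248, 248, 248, 247, 246, 244, 240, 235, 234, 236, 232, 227, 224, 220, 212, 200, 180, 177, 218, 221, 222, 222, 223, 219, 185, 124]
col136 [207, 169, 199, 207, 209, 203, 158, 142, 143, 141, 147, 182, 243, 247, 247, 248, 248, 247, 248, 248, 248, 248, 248, 249, 249, 249, 249, 248, 248, 248, 248, 248, 248, 248, 248, 248, 249, 248, 248, 249, 248, 248, 248, 248, 248, 248, 248, 247, 247, 234, 197, 209, 239, 246, 247, 247, 247, 247, 247, 247, 247, 247, 243, 224, 219, 220, 220, 218, 219, 219]
col173 [187, 184, 203, 203, 208, 192, 150, 142, 142, 143, 148, 204, 246, 249, 249, 249, 249, 249, 250, 249, 249, 249, 249, 248, 249, 249, 248, 248, 248, 248, 248, 248, 248, 248, 248, 248, 248, 248, 248, 248, 249, 249, 248, 249, 249, 249, 249, 249, 248, 235, 191, 225, 248, 249, 250, 250, 250, 249, 249, 250, 250, 249, 242, 222, 217, 212, 213, 213, 212, 211]
seam jig -0.0184 0.0058
seam jig 0.0173 0.0023
end (136, 217) 0.0285 -0.0175
end (136, 163) -0.034 -0.0104
end (173, 217) 0.0286 0.0253
end (173, 163) -0.0336 0.0304
held 205 204 301
held 270 229 299
```

Run:
```python
from h import *
import pickle
f,t,s=pickle.load(open('w2.pkl','rb'));V=f['image'].astype(float).mean(2)
O=np.array([.5395,-.0654]);a=np.radians(-13.73);x=np.array([np.cos(a),np.sin(a)]);y=np.array([-x[1],x[0]])
out=[]
for v in range(172,214,4):
    seg=V[v,147:162];w=np.clip(np.median(seg)-20-seg,0,None);u=147+(w*np.arange(15)).sum()/w.sum()
    ur=180+np.argmax(V[v,180:200]<215) ; 
    p=onz(f,u,v,.036)[:2]-O;out.append((p@x,p@y));print(v,u.round(1),(p@x).round(4),(p@y).round(4))
o=np.array(out);print('slope deg',np.degrees(np.polyfit(o[:,0],o[:,1],1)[0]),o[:,1].mean())
V0=V
# held tin edges
hsv=cv2.cvtColor(f['image'],cv2.COLOR_RGB2HSV)
for v in range(200,301,10):print(v,[int(q) for q in V[v,216:240:2]],[int(q) for q in V[v,290:312:2]])
print([int(q) for q in V[180:215:2,262]],[int(q) for q in V[280:316:2,262]])
# knob in scene/top: dark, project expected
J=lambda p:np.r_[O+p[0]*x+p[1]*y,p[2]]
for n,c in(('top',t),('scene',s),('wrist',f)):
  for k,p in dict(knob=(.105,0,.302),hinge=(.105,0,.112),c1=(-.075,.0675,.006),c2=(-.075,-.0675,.006),c3=(.15,.0675,.006),c4=(.15,-.0675,.006)).items():print(n,k,proj(c,J(p)).round(1))
c0=pickle.load(open('f0.pkl','rb'))['scene']['image'];
cv2.imwrite('pics/s_crop.png',cv2.resize(c0[180:300,210:310,::-1],(600,720)[0:2] and (500,600),interpolation=cv2.INTER_CUBIC))
```

```text
172 151.0 -0.021 0.0001
176 151.5 -0.0164 0.0003
180 151.9 -0.0117 0.0002
184 152.1 -0.0069 0.0
188 152.5 -0.0021 -0.0
192 153.0 0.0027 0.0
196 153.1 0.0075 -0.0003
200 153.7 0.0124 -0.0
204 155.0 0.0173 0.001
208 154.3 0.0223 -0.0004
212 154.6 0.0272 -0.0005
slope deg -0.37653404923277617 3.214430409490307e-05
200 [88, 71, 66, 66, 116, 155, 144, 133, 130, 133, 132, 134] [131, 130, 140, 171, 193, 190, 77, 54, 52, 53, 53]
210 [101, 75, 70, 73, 97, 173, 189, 206, 218, 225, 226, 226] [231, 232, 231, 219, 209, 185, 72, 60, 58, 62, 60]
220 [163, 73, 74, 74, 83, 164, 187, 205, 218, 226, 227, 226] [232, 232, 231, 219, 209, 179, 78, 70, 67, 65, 62]
230 [130, 126, 126, 127, 97, 148, 185, 201, 219, 227, 228, 229] [233, 232, 230, 219, 209, 180, 79, 118, 126, 123, 124]
240 [124, 125, 115, 76, 72, 115, 186, 204, 213, 226, 228, 230] [233, 232, 230, 218, 206, 173, 72, 72, 90, 124, 125]
250 [123, 81, 71, 70, 72, 93, 184, 202, 214, 226, 229, 232] [233, 232, 228, 218, 200, 159, 76, 74, 69, 74, 113]
260 [67, 69, 69, 69, 72, 79, 173, 198, 213, 224, 229, 232] [232, 233, 228, 215, 198, 149, 78, 74, 70, 69
[... 329 characters left out ...]
 64]
300 [54, 57, 63, 64, 67, 65, 65, 68, 67, 122, 220, 231] [229, 218, 96, 72, 68, 71, 69, 66, 69, 64, 64]
[52, 54, 61, 113, 126, 132, 127, 132, 130, 134, 132, 135, 134, 186, 240, 241, 242, 241] [240, 240, 219, 128, 229, 240, 238, 239, 239, 238, 238, 238, 238, 237, 133, 84, 89, 96]
top knob [280.7 153.5]
top hinge [278.  171.4]
top c1 [245.7 226. ]
top c2 [285.1 234.8]
top c3 [260.4 162.9]
top c4 [298.7 171.1]
scene knob [276.4 191.6]
scene hinge [273.3 243.8]
scene c1 [260.6 219.1]
scene c2 [221.5 235. ]
scene c3 [300.7 270. ]
scene c4 [259.  289.6]
wrist knob [ -2.6 542.4]
wrist hinge [138.6 307.6]
wrist c1 [211.5 122.1]
wrist c2 [ 99.9 123.5]
wrist c3 [219.7 288.9]
wrist c4 [123.3 288.7]
```

View pics/s_crop.png

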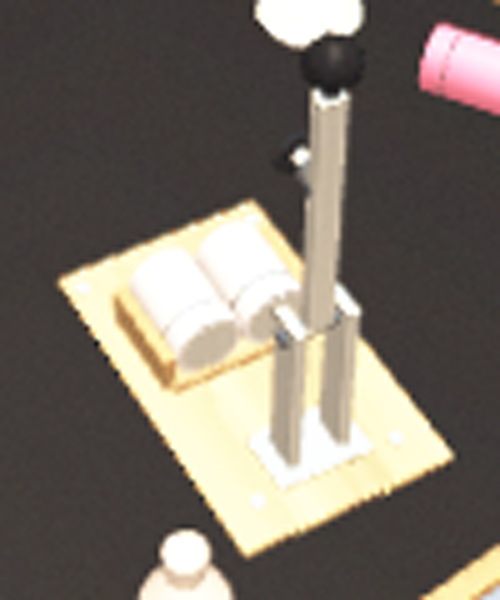

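Run:
```python
from h import *
import pickle
f,t,s=pickle.load(open('w2.pkl','rb'))
T=np.array([.5583,.0618,.303]);R=Rotation.from_euler('xyz',[-89.9,0,-14.1],degrees=True).as_matrix()
for dz in(-.022,.022):
  for dx in(-.03,0,.03): print(dz,dx,proj(f,T+R@[dx,.0874,dz]).round(1))
# tin top ends: tool y=.0874-.022
for dx in(-.03,.03):print('top end',dx,proj(f,T+R@[dx,.0654,0]).round(1))
O=np.array([.5395,-.0654]);a=np.radians(-13.73);x=np.array([np.cos(a),np.sin(a)]);y=np.array([-x[1],x[0]])
d=O-T[:2];print('jig-frame d',d@x,d@y,'tool frame',(R.T@np.r_[d,0]).round(4))
print('scene f0 knob check, tool reach ok', np.hypot(*O))
```

```text
-0.022 -0.03 [224.4 196.8]
-0.022 0 [226.1 245.3]
-0.022 0.03 [227.7 289.6]
0.022 -0.03 [301.9 196.8]
0.022 0 [300.1 245.3]
0.022 0.03 [298.5 289.6]
top end -0.03 [263.2 208.9]
top end 0.03 [263.1 311.7]
jig-frame d 0.01192772533361347 -0.12802737741735506 tool frame [ 0.0128 -0.0002 -0.1279]
scene f0 knob check, tool reach ok 0.5434495468762487
```

```bash
python3 -m pendant '[[[0.0145,0,0,0,-0.3],[0,0,-0.02,0,-0.3],[0,0,-0.03,0,-0.3],[0,0,-0.03,0,-0.3],[0,0,-0.025,0,-0.3],[0,0,-0.015,0,-0.3],[0,0,-0.009,0,-0.3],[0,0,0,0,-0.3],[0,0.02,0,0,-0.3],[0,0.03,0,0,-0.3],[0,0.03,0,0,-0.3],[0,0.025,0,0,-0.3],[0,0.015,0,0,-0.3],[0,0.01,0,0,-0.3],[0,0,0,0,-0.3],[0,0,0,0,-0.3]]]'
python3 - <<'E'
from h import *
import pickle
f=grab('wrist'); s=grab('scene');pickle.dump((f,s),open('w3.pkl','wb'))
a=cv2.resize(f['image'][:,:,::-1],(533,400)); b=cv2.resize(s['image'][180:280,220:286,::-1],(264,400),interpolation=cv2.INTER_CUBIC)
cv2.imwrite('pics/w3.png',np.hstack([a,b]))
E
```

```text
time: 6.8
tool_pos: [0.5419, -0.0665, 0.1733]
tool_rot: [-90.0, -0.1, -14.0]
contact_force: [0.1, -0.4, -1.3]
gripper_width: 0.0439
```

View pics/w3.png

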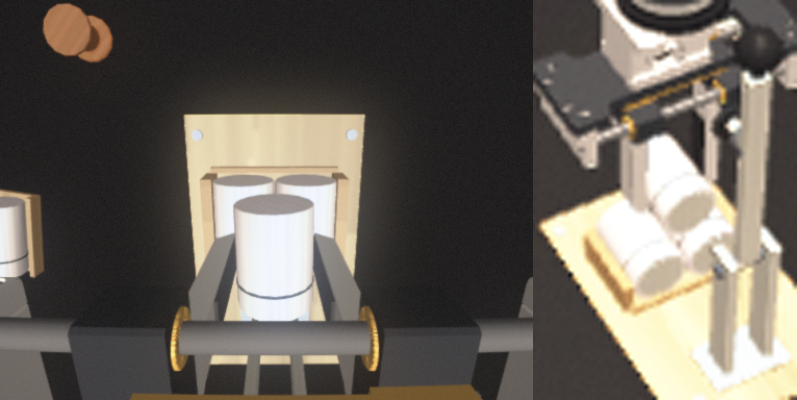

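The held tin's centreline at column 274 matches the seam at about 275 and the board's middle at 274.5, so it is laterally aligned. I'll check the lengthwise fit by rays.

Run:
```python
from h import *
import pickle
f,s=pickle.load(open('w3.pkl','rb'));V=f['image'].astype(int).mean(2)
for u in(225,300):print(u,[int(q) for q in V[160:200,u]])
print(263,[int(q) for q in V[180:215,263]]);print('low',[int(q) for q in V[290:316,263]])
print('board',[int(q) for q in V[100:120,263]])
a=np.radians(-14);x=np.array([np.cos(a),np.sin(a)])
T=np.array([.5419,-.0665])
q=lambda u,v,z:((onz(f,u,v,z)[:2]-T)@x).round(4)
for v in(176,178,180,182,184):print('bed -x end',v,q(225,v,.05),q(300,v,.05))
for v in(200,202,204,206):print('held -x end',v,q(263,v,.1079))
for v in(300,304,308):print('held +x end',v,q(263,v,.1079))
for v in(108,110,112):print('board',v,q(263,v,.006))
```

```text
225 [148, 165, 186, 185, 188, 191, 196, 189, 159, 145, 142, 145, 143, 140, 143, 144, 143, 147, 172, 224, 242, 243, 243, 243, 243, 243, 243, 244, 243, 244, 244, 244, 244, 240, 228, 189, 158, 151, 155, 160]
300 [145, 169, 183, 183, 187, 190, 192, 176, 147, 143, 143, 144, 145, 143, 145, 147, 145, 150, 184, 232, 244, 246, 246, 246, 246, 246, 246, 246, 246, 247, 247, 246, 245, 230, 185, 166, 163, 172, 188, 206]
263 [173, 173, 174, 170, 165, 156, 152, 146, 142, 145, 148, 148, 149, 147, 147, 147, 149, 149, 152, 150, 151, 149, 150, 152, 155, 160, 201, 238, 246, 246, 246, 247, 247, 247, 247]
low [247, 247, 247, 246, 247, 246, 246, 246, 246, 246, 246, 246, 246, 246, 246, 245, 244, 237, 143, 96, 94, 95, 97, 102, 107, 108]
board [59, 54, 58, 59, 61, 58, 60, 61, 67, 124, 202, 207, 204, 202, 206, 205, 204, 205, 204, 205]
bed -x end 176 -0.0342 -0.0342
bed -x end 178 -0.0328 -0.0329
bed -x end 180 -0.0314 -0.0315
bed -x end 182 -0.03 -0.0301
bed -x end 184 -0.0286 -0.0287
held -x end 200 -0.0346
held -x end 202 -0.0335
held -x end 204 -0.0325
held -x end 206 -0.0314
held +x end 300 0.0226
held +x end 304 0.0251
held +x end 308 0.0277
board 108 -0.0786
board 110 -0.0771
board 112 -0.0756
```

```bash
python3 -m pendant '[[[0,0.004,0,0,-0.3],[0,0.004,0,0,-0.3],[0,0.004,0,0,-0.3],[0,0.003,0,0,-0.3],[0,0.002,0,0,-0.3],[0,0,0,0,-0.3],[0,0,0,0,-0.3]]]'; python3 -m pendant '[[[0,0.001,0,0,-0.3],[0,0.001,0,0,-0.3],[0,0,0,0,-0.3],[0,0,0,0,-0.3]]]'
```

```text
time: 7.6
tool_pos: [0.5413, -0.0669, 0.1556]
tool_rot: [-90.0, 0.0, -14.0]
contact_force: [-0.5, -0.0, -0.8]
gripper_width: 0.0439
time: 8.0
tool_pos: [0.5415, -0.0669, 0.1538]
tool_rot: [-90.0, -0.0, -14.0]
contact_force: [-0.2, 0.7, -1.3]
gripper_width: 0.0436
```

```bash
python3 -m pendant '[[[0,0.001,0,0,-0.3],[0,0,0,0,-0.3],[0,0,0,0,-0.3]]]'; python3 -m pendant '[[[0,0.001,0,0,-0.3],[0,0,0,0,-0.3],[0,0,0,0,-0.3]]]'
```

```text
time: 8.3
tool_pos: [0.5417, -0.0666, 0.1535]
tool_rot: [-90.0, -0.1, -14.0]
contact_force: [-0.8, 2.6, 5.9]
gripper_width: 0.0435
time: 8.6
tool_pos: [0.5418, -0.0665, 0.1534]
tool_rot: [-90.0, -0.1, -14.0]
contact_force: [-3.3, 3.4, 10.1]
gripper_width: 0.0439
```

Contact at TCP z 0.1535, exactly the saddle height. I'll ease the push and open gently.

```bash
python3 -m pendant '[[[0,-0.001,0,0,-0.1],[0,-0.0005,0,0,-0.05],[0,0,0,0,0],[0,0,0,0,0.05],[0,0,0,0,0.1],[0,0,0,0,0.2],[0,0,0,0,0.3],[0,0,0,0,0.3],[0,-0.005,0,0,0.3],[0,-0.01,0,0,0.3],[0,-0.02,0,0,0.3],[0,-0.03,0,0,0.3],[0,-0.03,0,0,0.3],[0,-0.03,0,0,0.3],[0,-0.02,0,0,0.3],[0,0,0,0,0.3],[0,0,0,0,0.3]]]'
python3 - <<'E'
from h import *
import pickle
f=grab('wrist'); s=grab('scene');pickle.dump((f,s),open('w4.pkl','wb'))
a=cv2.resize(f['image'][:,:,::-1],(533,400)); b=cv2.resize(s['image'][180:280,220:286,::-1],(264,400),interpolation=cv2.INTER_CUBIC)
cv2.imwrite('pics/w4.png',np.hstack([a,b]))
V=f['image'].astype(int).mean(2);T=np.array(r.get_obs()['tool_pos'])
a=np.radians(-14);x=np.array([np.cos(a),np.sin(a)]);y=np.array([-x[1],x[0]])
O=np.array([.5395,-.0654]); print(T,(T[:2]-O)@x,(T[:2]-O)@y)
E
```

```text
time: 10.3
tool_pos: [0.5413, -0.0669, 0.2986]
tool_rot: [-90.0, -0.1, -14.0]
contact_force: [0.4, 0.2, -1.0]
gripper_width: 0.061
[ 0.54043095 -0.06663722  0.29664116] 0.001202603636358932 -0.0009752571621913555
```

View pics/w4.png

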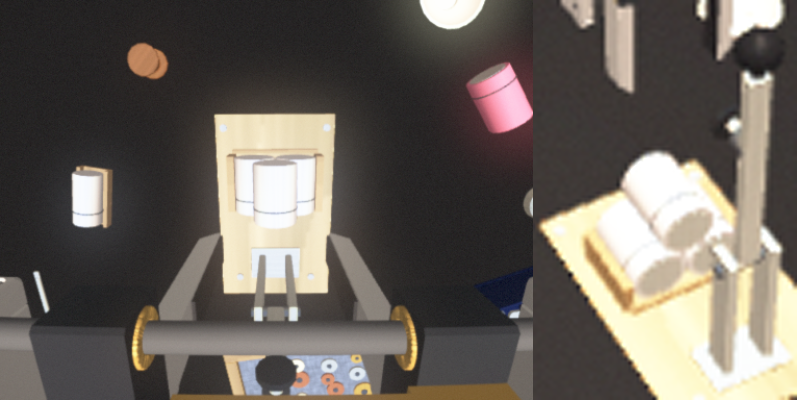

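The pyramid stands: the top tin is centred over the pair in the wrist view at (274,193), and the scene crop agrees. The knob shows at (276,372), centred between the fingers. I'll raise the gripper to knob height and move over it, and have the arc steps computed.

```bash
python3 -m pendant '[[[0,-0.03,0,0,0.3],[0,-0.03,0,0,0.3],[0,-0.0215,0,0,0.3],[0,0,0,0,0.3],[0.02,0,0,0,0.3],[0.03,0,0,0,0.3],[0.025,0,0,0,0.3],[0.02,0,0,0,0.3],[0.009,0,0,0,0.3],[0,0,0,0,0.3],[0,0,0,0,0.3]]]' 25
python3 - <<'E'
from h import *
import pickle
f=grab('wrist'); s=grab('scene');pickle.dump((f,s),open('w5.pkl','wb'))
a=cv2.resize(f['image'][:,:,::-1],(512,384)); b=cv2.resize(s['image'][150:280,220:308,::-1],(260,384),interpolation=cv2.INTER_CUBIC)
cv2.imwrite('pics/w5.png',np.hstack([a,b]))
o=r.get_obs();T=o['tool_pos'];print(T)
R=Rotation.from_euler('xyz',o['tool_rot'],degrees=True).as_matrix()
for dx in(-.004,0,.004):print(dx,proj(f,T+R@[dx,.078,0]).round(1),'scene',proj(s,T+R@[dx,.078,0]).round(1))
hsv=cv2.cvtColor(s['image'],cv2.COLOR_RGB2GRAY)
th=np.radians(np.arange(0,91,3));print((-.19*np.diff(np.sin(th))*1e3).round(1).tolist());print((-.19*np.diff(np.cos(th))*1e3).round(1).tolist())
E
```

```text
time: 11.5
tool_pos: [0.6414, -0.0917, 0.3782]
tool_rot: [-90.0, 0.2, -14.0]
contact_force: [-0.5, 0.2, 0.3]
gripper_width: 0.061
[ 0.64139627 -0.0917072   0.37933832]
-0.004 [263.2 247. ] scene [275.  191.1]
0 [263.2 253.5] scene [275.9 192.1]
0.004 [263.2 260. ] scene [276.8 193.1]
[-9.9, -9.9, -9.9, -9.8, -9.7, -9.5, -9.4, -9.2, -9.0, -8.7, -8.5, -8.2, -7.9, -7.6, -7.2, -6.8, -6.5, -6.1, -5.6, -5.2, -4.7, -4.3, -3.8, -3.3, -2.8, -2.3, -1.8, -1.3, -0.8, -0.3]
[0.3, 0.8, 1.3, 1.8, 2.3, 2.8, 3.3, 3.8, 4.3, 4.7, 5.2, 5.6, 6.1, 6.5, 6.8, 7.2, 7.6, 7.9, 8.2, 8.5, 8.7, 9.0, 9.2, 9.4, 9.5, 9.7, 9.8, 9.9, 9.9, 9.9]
```

View pics/w5.png

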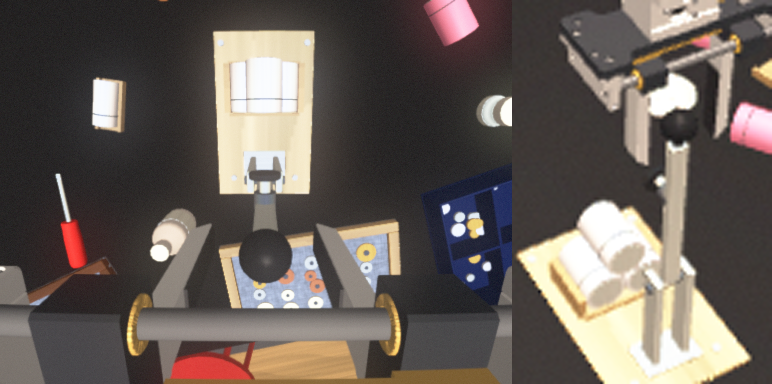

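The knob at wrist (265,256) is within about 2 mm of the grasp point's projection (263,253). I'll nudge over and grip.

```bash
python3 -m pendant '[[[0.002,0,0.001,0,0.1],[0,0,0,0,-0.2],[0,0,0,0,-0.5],[0,0,0,0,-0.6],[0,0,0,0,-0.6],[0,0,0,0,-0.6]]]' 25
```

```text
time: 12.2
tool_pos: [0.6444, -0.0915, 0.3798]
tool_rot: [-90.0, -0.0, -14.0]
contact_force: [-0.8, -0.1, 0.1]
gripper_width: 0.0288
```

```bash
python3 -m pendant '[[[-0.004,0,0,0,-0.6],[-0.006,0.0003,0,0,-0.6],[-0.0099,0.0008,0,0,-0.6],[-0.0099,0.0013,0,0,-0.6],[-0.0098,0.0018,0,0,-0.6],[-0.0097,0.0023,0,0,-0.6],[-0.0095,0.0028,0,0,-0.6],[0,0,0,0,-0.6],[0,0,0,0,-0.6]]]'
```

```text
time: 13.1
tool_pos: [0.5871, -0.0774, 0.3707]
tool_rot: [-90.0, -0.0, -14.0]
contact_force: [-0.0, -1.3, 2.7]
gripper_width: 0.0286
```

```bash
python3 -m pendant '[[[-0.0094,0.0033,0,0,-0.6],[-0.0092,0.0038,0,0,-0.6],[-0.009,0.0043,0,0,-0.6],[-0.0087,0.0047,0,0,-0.6],[-0.0085,0.0052,0,0,-0.6],[-0.0082,0.0056,0,0,-0.6],[-0.0079,0.0061,0,0,-0.6],[-0.0076,0.0065,0,0,-0.6],[-0.0072,0.0068,0,0,-0.6],[0,0,0,0,-0.6],[0,0,0,0,-0.6]]]'
```

```text
time: 14.2
tool_pos: [0.5128, -0.0591, 0.323]
tool_rot: [-90.1, 0.1, -14.0]
contact_force: [-2.9, -4.3, 4.6]
gripper_width: 0.0288
```

```bash
python3 -m pendant '[[[-0.0068,0.0072,0,0,-0.6],[-0.0065,0.0076,0,0,-0.6],[-0.0061,0.0079,0,0,-0.6],[-0.0056,0.0082,0,0,-0.6],[-0.0052,0.0085,0,0,-0.6],[-0.0047,0.0087,0,0,-0.6],[-0.0043,0.009,0,0,-0.6],[-0.0038,0.0092,0,0,-0.6],[-0.0033,0.0094,0,0,-0.6],[-0.0028,0.0095,0,0,-0.6],[0,0,0,0,-0.6],[0,0,0,0,-0.6]]]'
python3 - <<'E'
from h import *
import pickle
f=grab('wrist'); s=grab('scene');pickle.dump((f,s),open('w6.pkl','wb'))
a=cv2.resize(f['image'][:,:,::-1],(512,384)); b=cv2.resize(s['image'][180:280,210:278,::-1],(261,384),interpolation=cv2.INTER_CUBIC)
cv2.imwrite('pics/w6.png',np.hstack([a,b]))
E
```

```text
time: 15.4
tool_pos: [0.4653, -0.0474, 0.2375]
tool_rot: [-90.1, 0.1, -14.0]
contact_force: [-2.2, -6.5, 2.3]
gripper_width: 0.0287
```

View pics/w6.png

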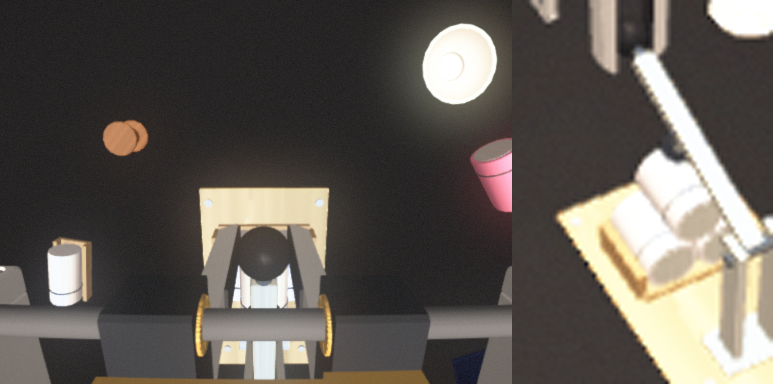

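The wrist view shows the knob still between the fingers at (263,253) and the pyramid intact. The arm is near 75°. I'll go the rest of the way slowly.

```bash
python3 -m pendant '[[[-0.0023,0.0097,-0.0005,0,-0.6],[-0.0018,0.0098,-0.0005,0,-0.6],[-0.0013,0.0099,0,0,-0.6],[0,0,0,0,-0.6],[0,0,0,0,-0.6]]]' 30; python3 -m pendant '[[[-0.0004,0.0049,0,0,-0.6],[-0.0004,0.005,0,0,-0.6],[0,0,0,0,-0.6],[0,0,0,0,-0.6]]]'
```

```text
time: 16.0
tool_pos: [0.4602, -0.0464, 0.2089]
tool_rot: [-90.0, 0.1, -14.0]
contact_force: [-3.1, -1.5, 3.5]
gripper_width: 0.0289
time: 16.4
tool_pos: [0.4595, -0.0462, 0.1993]
tool_rot: [-90.0, 0.1, -14.0]
contact_force: [-4.4, -0.2, 2.1]
gripper_width: 0.0285
```

```bash
python3 -m pendant '[[[-0.0002,0.004,0,0,-0.6],[0,0.004,0,0,-0.6],[0,0,0,0,-0.6],[0,0,0,0,-0.6],[0,0,0,0,-0.6]]]'
python3 - <<'E'
from h import *
import pickle
f=grab('wrist'); s=grab('scene');t=grab('top');pickle.dump((f,s,t),open('w7.pkl','wb'))
b=cv2.resize(s['image'][185:275,205:305,::-1],(660,594),interpolation=cv2.INTER_CUBIC)
cv2.imwrite('pics/w7.png',b); print(r.get_obs()['tool_pos'],r.get_obs()['contact_force'])
E
```

```text
time: 16.9
tool_pos: [0.4594, -0.0462, 0.1919]
tool_rot: [-90.0, 0.1, -14.0]
contact_force: [-6.9, 0.6, 6.1]
gripper_width: 0.0286
[ 0.45940259 -0.04618851  0.19193784] [-5.78592091 -0.33162044  5.54603182]
```

View pics/w7.png

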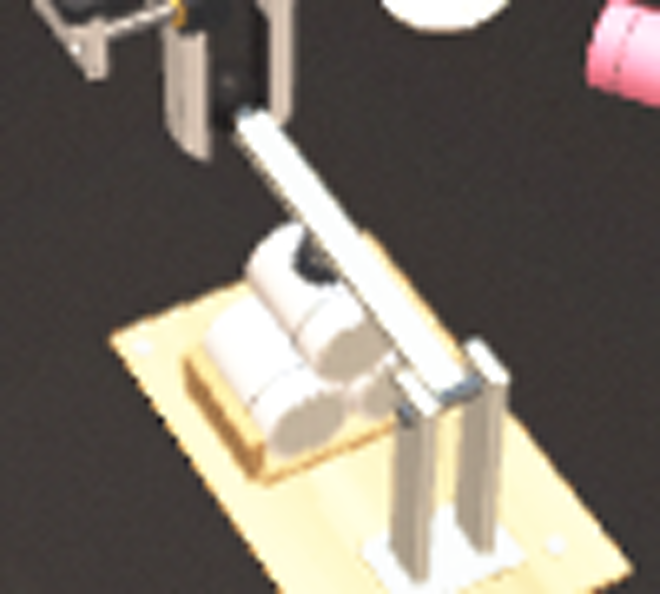

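```bash
python3 -m pendant '[[[-0.001,0.001,0,0,-0.6],[0,0.001,0,0,-0.6],[0,0,0,0,-0.6],[0,0,0,0,-0.6],[0,0,0,0,-0.6]]]'
python3 - <<'E'
from h import *
import pickle
o=r.get_obs();print(o['tool_pos'],o['contact_force'])
s=grab('scene');V=s['image'].astype(int).mean(2)
O=np.array([.5407,-.0664,0]);a=np.radians(-13.9);x=np.array([np.cos(a),np.sin(a),0]);y=np.array([-x[1],x[0],0])
hits=[]
# silhouette middle of the bar in rows near the knob end and near the posts (bright against dark / board)
for v in range(205,222,2):
    c0=int(205+(250+ (v-203.2)*6.6*.78)/6.6)
    row=V[v,c0-9:c0+10]; b=np.nonzero(row>150)[0]
    if not len(b):continue
    u=c0-9+(b.min()+b.max())/2; p0,d=ray(s,u,v); k=((O-p0)@y)/(d@y); p=p0+k*d
    hits.append(((p-O)@x,p[2]));print(v,u,b.min(),b.max(),np.round(hits[-1],4))
for k in range(3): print(r.get_obs()['contact_force'].round(1)); grab('scene')
E
```

```text
time: 17.55
tool_pos: [0.4592, -0.0461, 0.1904]
tool_rot: [-90.0, -0.0, -14.0]
contact_force: [-4.1, -0.1, 6.3]
gripper_width: 0.0286
[ 0.45917759 -0.04613882  0.19040061] [-4.08220969 -0.07084074  6.34077785]
205 241.0 0 12 [-0.0761  0.1005]
207 246.0 7 13 [-0.0457  0.119 ]
209 247.0 6 12 [-0.0398  0.1162]
211 249.0 7 13 [-0.0281  0.1186]
213 250.0 6 12 [-0.0223  0.1158]
215 252.0 6 12 [-0.0108  0.1182]
217 253.0 6 12 [-0.005   0.1154]
219 253.0 2 12 [-0.0049  0.1074]
221 254.0 0 14 [0.0009 0.1047]
[-4.2 -0.5  6. ]
[-3.6  0.2  6.7]
[-3.4  0.3  6.7]
```

The bar reads level, with its centreline at 116–119 mm over its span. The downward push is 6–6.7 N against about 6 N expected, and the TCP is at 0.1904 m against 0.190 m nominal. Handing in.

```bash
python3 -c "
from h import *
print(ticket.close_job())"
```

```text
the job is handed in; nothing more can be done
None
```

I took the 44 mm tin from the left-hand rest and lowered it into the gap over the two bed tins. Contact came at TCP z 0.1535, the expected saddle height, and after release the pyramid stood aligned within about 1 mm. I then swung the hold-down over by its knob and handed in at about 18 s, still gripping the knob with the arm held down.

**Last checks:**
- **Arm level:** the TCP was at z 0.1904 m against 0.190 m nominal. The bar's centreline in the scene picture was flat to about 1–2°, but read about 4 mm too high, which I put down to camera calibration.
- **Foot half in:** the downward push of 6–6.7 N matches the given "about 6 N". I judged the foot's travel only from that force and the arm's angle, not by seeing it. The force at TCP z 0.1993 was 2.1 N, lower than I expected if the foot had already touched there, so the travel could be off by a millimetre or so.
- **Sideways force:** a pull of about 3–4 N along the bar remained at the knob.
- **Bystanders:** I touched none of them in any move, but I took no separate measurement of their positions at the end.

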